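Pop the fuse hatch of the press

ROBOT

A 7-joint arm with a two-finger parallel gripper is mounted at the origin on the work surface. World frame = base frame: x ahead of the robot, y to its left, z up, the work surface at z = 0. Lengths are in m, angles in rad, forces in N, time in s.
With the tool pointing down it reaches from about 0.4 to 0.875 m from the base axis. Payload 19.3 kg.
Tool frame: the origin (TCP) lies midway between the tips of the shut fingers; the grasp point (between the pads) lies 19 mm behind it; z points along the fingers, y is the line along which they close (so a half turn about z gives the same grasp; the last joint's range is limited). The gripper opens to 85 mm and grips with 20 to 120 N. Pads are 22 mm wide; open, the fingers measure 114 mm over their backs; the gripper's body (76 mm by 85 mm) begins 54 mm behind the grasp point. The pads swing forward as they close: fully open they stand 13 mm farther back than shut.
Start: joints at [-1.246, 0.521, -0.036, 1.599, 0.021, 1.021, -0.113], TCP at [0.24, 0.577, 0.231] pointing down, gripper open.
Joint ranges: [-2.91, 2.91], [-0.3, 2.13], [-1.5, 1.42], [0.17, 2.43], [-1.26, 4.41], [0.16, 1.93], [-2.52, 2.52]. Speed limits (rad/s): [1.89, 1.89, 2.39, 2.39, 3.01, 3.01, 3.01].

INTERFACE

Orientations are given as [roll, pitch, yaw] about the fixed x, y, z axes, in that order (R = Rz(yaw) Ry(pitch) Rx(roll)).
In Python, from workcell import bot gives the robot as it stands.
- The arm moves only by the tool move_arm, never from a script. Its argument "moves" is a list that holds one entry, the list of rows, each a list of 7 numbers: the opening, from 0 (shut) to 1 (fully open), then the shift along the tool's x, y, z in units of 1000 mm (1.0 is 1000 mm), then the turn, a rotation vector about the tool's x, y, z in units of 2 pi rad (1.0 is 2 pi rad). A call has 1 to 5 rows; each row is the pose to reach, as a shift and turn from the pose commanded when the call began, along the tool's axes at that moment, turning the shorter way round; what a row does not reach only later rows make up. A row lasts 1/10 s, in which the tool goes at most 50 mm and 8.59 degrees, less where a joint would pass 70% of its speed; a pose out of reach is approached as far as the arm can. A call with a number of a shift or a turn outside -1 to 1 is refused whole. A call with a gripper value outside its range is refused whole. The fingers move at their own pace and stop on an object; "force" is the grip in N (left out, the last holds). Time passes only in rows, so rows that repeat a pose let the fingers close. It gives the time, the measured TCP pose, the force, the opening and the grip force at its end, in the units of the state.
- bot.observe(): the state, without advancing time (a new reading comes with each control period).
- bot.grab_frame(name): name is "scene" or "side" or "wrist"; returns the picture (480x640x3 uint8, red, green, blue); there is no depth.
- bot.camera_params(name): a dict with "vertical_fov" (degrees; the focal length in pixels is half the picture's height over the tangent of half this angle, whatever the lens; pixels are square), "cx", "cy" (the principal point, pixels), "R" (3x3) and "t" (3): a world point X has camera coordinates R X + t. Camera axes: x right, y down, z forward; pixel columns grow to the right and rows downward; lengths in m; the calibration is good to about 2 mm. A picture is of the moment at which its call begins: read the wrist's pose just before it. camera_params takes no time and is no camera call; for the wrist camera it gives the pose at the moment of the call.
- bot.job_done(): hands the job in; it is judged then, once.
The state is a dict: "clock": time; "qpos": joint angles; "qd": joint speeds; "joint_efforts": joint torques, N m; "position": TCP position; "tool_rot": TCP orientation; "force": force on the tool from outside, world axes, zero at the start; "moment": the same for the moment, N m; "grip_width": finger opening in m; "finger_force": force on a finger pad.
Only numpy, scipy, OpenCV 4.12 (cv2) and the standard library are available. Lean on these libraries where they do the work, as an engineer would, in place of code of your own. Each camera call takes 0.05 s, during which the arm holds its last target. There are 200 camera calls.

TASK

The press has stopped and its fuses must be looked at: with closed fingertips, gently press the round orange pad on the fuse hatch until its push-push latch lets go, then back off so that the hatch springs up. Keep clear of it and watch it stay wide open by itself for two seconds before you finish. Leave the hatch with the blue pad shut, and leave the jar, the brush and the reel where they are.

Things in the scene. Friction and masses are not known exactly. Their poses are not given: they have to be found in the camera images.
- fuse_box: cream box with a bright steel deck, 150 (x) by 110 (y) by 68 mm high, fixed to the table; its black hatch (100 (x) by 56 mm (y), 4 mm thick, lying on the deck, its upper face 72 mm above the table) bears an ORANGE pad. Origin at the centre of the underside; x points from the pad towards the hinge, z up
- fuse_pad (a point): centre of the top face of the ORANGE pad (disc 22 mm wide, 4 mm proud of the hatch, 76 mm above the table when shut), 78 mm from the hinge, 22 mm from the hatch's free edge; moves with the hatch. Pressed down it yields against a spring of about 3 N; the latch lets go once it has sunk 4 mm (no click is felt); firm stop at about 8.5 mm. Open, it stands about 50 mm higher and 20 mm nearer the hinge
- fuse_hatch (a joint): angle of the fuse hatch about its hinge (along the box's y, on its far, +x side): 0 shut and latched, negative pushed in (stop -0.11), positive open (stop 0.70 rad, where its spring holds it, free edge 65 mm above the deck). Once let go by the latch it rises only as the finger backs off upward, following it. Pressing it fully down a second time latches it shut again
- battery_pad (a point): centre of the top face of the BLUE pad on the hatch of a second box, identical but for the pad's colour; not to be pressed
- battery_box: the second cream box, same size and frame as the fuse box, fixed to the table; either box may be on either side
- battery_hatch (a joint): angle of the blue-pad hatch, 0 shut; to stay shut
- jar: closed jar with a black cap, 42 mm in diameter, 62 mm high, loose; origin at the centre of its underside
- brush: hand brush about 200 mm long lying on the table, loose; origin under its middle
- reel: small loose reel lying flat, white flanges of 64 mm diameter, 20 mm high, wound with copper-coloured strip; origin at the centre of its underside

How it is judged:
By the outcome, as a careful person would: the job done as asked, in the order asked, and still so for the second after the job is handed in, with the robot touching nothing.
It also fails if it takes over 35 s, if anything falls off the work surface, if the arm or the gripper's body presses on something with over 40 N, if the wrist force passes 120 N, or if a joint passes its speed limit or range.

## Working session

There is one attempt and no reset: what is moved stays moved. The work goes in short steps, Python scripts to look and compute and a tool call to move; the robot and the scene stay as the last step left them, time stands still between calls to the robot, and variables do not carry over. Pictures are saved under pics/ and viewed, at most 10 in all, crops included, and the job is handed in when it is done.

Besides the shell and the picture viewer there is one more tool, called as name(argument=value, ...) on one line, values as JSON. move_arm: Moves the arm, as the interface text tells. Shifts and turns lie within -1 to 1; 1 stands for 1000 mm of shift or 2 pi rad of turn. Its arguments: {"type":"object","properties":{"moves":{"type":"array"},"force":{"type":"number"}},"required":["moves"]}

```bash
mkdir -p pics
cat > h.py <<'E'
import numpy as np, cv2
from workcell import bot
def K(p):
    f=240/np.tan(np.radians(p["vertical_fov"])/2); return f
def ray(p,u,v):
    R=np.array(p["R"]);t=np.array(p["t"]);f=K(p)
    d=R.T@np.array([(u-p["cx"])/f,(v-p["cy"])/f,1]); return -R.T@t,d/np.linalg.norm(d)
def plane(p,u,v,z):
    o,d=ray(p,u,v); return o+d*(z-o[2])/d[2]
def tri(a,b):
    A=np.zeros((3,3));B=np.zeros(3)
    for o,d in (a,b):
        M=np.eye(3)-np.outer(d,d);A+=M;B+=M@o
    X=np.linalg.solve(A,B); return X,[np.linalg.norm((np.eye(3)-np.outer(d,d))@(X-o)) for o,d in (a,b)]
def blobs(im,kind):
    h=cv2.cvtColor(im,cv2.COLOR_RGB2HSV)
    lo,hi={"orange":((5,150,100),(22,255,255)),"blue":((95,120,60),(130,255,255))}[kind]
    m=cv2.inRange(h,lo,hi);n,l,s,c=cv2.connectedComponentsWithStats(m)
    return [(c[i].round(1).tolist(),s[i].tolist()) for i in range(1,n) if s[i,4]>25]
E
python3 - <<'E'
from h import *
s=bot.observe();print(s)
ims=[]
for n in("scene","side"):
    p=bot.camera_params(n);im=bot.grab_frame(n);cv2.imwrite(f"pics/{n}0.png",im[:,:,::-1])
    print(n,p);
    for k in("orange","blue"):
        for c,st in blobs(im,k): print(k,c,st,plane(p,*c,.076).round(3))
E
```

```text
{'clock': 0.0, 'qpos': array([-1.24621293,  0.52202904, -0.03630564,  1.59999546,  0.02118388,
        1.02109607, -0.11274991]), 'qd': array([-3.96947221e-05, -4.23092566e-04, -4.08493894e-04,  1.03979958e-04,
       -7.40254457e-04, -1.38394247e-03, -1.48434924e-03]), 'joint_efforts': array([-1.26643583e-03, -9.27082586e+01,  1.97951742e+00, -3.69925940e+01,
        1.77693728e-02,  8.20779271e-03, -5.63801404e-05]), 'position': array([0.24029318, 0.5765993 , 0.2307211 ]), 'tool_rot': array([-3.14045183e+00,  7.84691475e-05,  2.74682190e+00]), 'force': array([-0.90717859, -0.17133985, -0.36007255]), 'moment': array([ 0.00852351, -0.0202012 ,  0.03851843]), 'finger_force': 0.0, 'grip_width': 0.08530076810707257}
scene {'vertical_fov': 53.89728409045217, 'cx': 331.0569694170112, 'cy': 245.81318032983273, 'R': array([[ 5.62672440e-01,  8.26679878e-01,  3.22485476e-04],
       [ 5.06043244e-01, -3.44125394e-01, -7.90884282e-01],
       [-6.53697147e-01,  4.45171981e-01, -6.11965643e-01]]), 't': array([-0.33929551, -0.22195652,  1.24505628])}
orange [366.2, 15.7] [360, 13, 15, 6, 52] [-
[... 779 characters left out ...]
87 -0.247  0.076]
side {'vertical_fov': 56.94103584171377, 'cx': 319.84529919438455, 'cy': 234.429344194581, 'R': array([[ 0.99098475, -0.13308668,  0.01539978],
       [-0.05961355, -0.54096655, -0.83892873],
       [ 0.11998101,  0.83044755, -0.54402337]]), 't': array([-0.58684215,  0.07990466,  0.89541665])}
orange [374.7, 127.4] [365, 122, 19, 14, 77] [0.848 0.578 0.076]
orange [297.6, 169.6] [294, 168, 8, 5, 30] [0.57  0.28  0.076]
orange [409.9, 176.7] [405, 175, 11, 4, 28] [0.851 0.208 0.076]
blue [124.0, 131.5] [100, 124, 49, 16, 507] [0.062 0.612 0.076]
blue [132.7, 169.9] [104, 149, 59, 43, 1909] [0.149 0.32  0.076]
blue [276.5, 310.5] [269, 305, 16, 12, 141] [ 0.488 -0.248  0.076]
```

View pics/scene0.png

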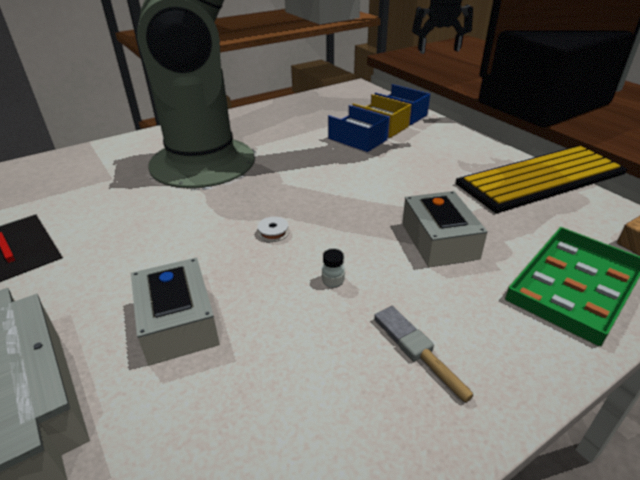

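View pics/side0.png

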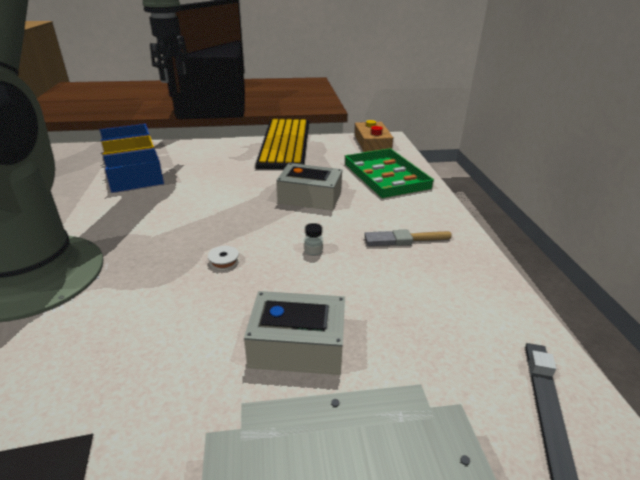

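The scene view shows the orange pad at (438,200) and the side view shows it at (298,170). The blue-pad box is far away, at (166,276) in the scene view. On the fuse box the pad is on the robot's side and the hinge is on the far side.

```bash
cat >> h.py <<'E'
from scipy.spatial.transform import Rotation as Ro
def shift(target):
    s=bot.observe();return (Ro.from_euler("xyz",s["tool_rot"]).inv().apply(np.array(target)-s["position"])).round(4)
E
python3 - <<'E'
from h import *
a=bot.camera_params("scene");b=bot.camera_params("side")
print(tri(ray(a,438,200.6),ray(b,297.6,169.6)))
print(tri(ray(a,165.9,276.1),ray(b,276.5,310.5)))
p=bot.camera_params("wrist");print("cam in world",-np.array(p["R"]).T@p["t"])
print(shift([.57,.281,.18]))
E
```

```text
(array([0.57002537, 0.28324623, 0.07520225]), [np.float64(0.0007884070473334093), np.float64(0.0007884070473334918)])
(array([ 0.4875971 , -0.24744855,  0.07587368]), [np.float64(0.0005728449111456611), np.float64(0.0005728449111457106)])
cam in world [0.16389361 0.60917576 0.37242055]
[-0.418  -0.1461  0.051 ]
```

move_arm(moves=[[[0,-0.045,-0.016,0,0,0,0],[0,-0.09,-0.032,0,0,0,0],[0,-0.135,-0.048,0,0,0,0],[0,-0.18,-0.064,0,0,0,0],[0,-0.225,-0.08,0,0,0,0]]], force=40)

```text
clock: 0.6
position: [0.4184, 0.4149, 0.2311]
tool_rot: [-3.141, -0.0, 2.747]
force: [0.2, 0.6, 0.8]
grip_width: 0.0123
finger_force: 0.0
```

move_arm(moves=[[[0,-0.04,-0.014,0,0,0,0],[0,-0.08,-0.028,0,0,0,0],[0,-0.12,-0.041,0.01,0,0,0],[0,-0.155,-0.053,0.02,0,0,0],[0,-0.155,-0.053,0.02,0,0,0]]])

```text
clock: 1.1
position: [0.5431, 0.3027, 0.2096]
tool_rot: [-3.138, 0.001, 2.74]
force: [-1.0, 0.5, -0.2]
grip_width: -0.0
finger_force: 0.0
```

Run:
```python
from h import *
s=bot.observe();print(s["clock"],s["position"],s["tool_rot"],s["grip_width"],s["force"])
p=bot.camera_params("wrist");im=bot.grab_frame("wrist");cv2.imwrite("pics/w1.png",im[:,:,::-1])
for c,st in blobs(im,"orange"): print(c,st,plane(p,*c,.076).round(4))
print(shift([.57,.283,.095]))
```

```text
1.1 [0.54310773 0.30271187 0.20962224] [-3.13835307e+00  9.05588772e-04  2.74034579e+00] -5.29912152382593e-06 [-1.02682925  0.54918961 -0.19917582]
[312.5, 269.8] [299, 257, 28, 26, 568] [0.5693 0.2839 0.076 ]
[495.0, 382.4] [484, 372, 22, 22, 240] [0.7257 0.3863 0.076 ]
[570.6, 422.8] [560, 411, 23, 24, 270] [0.7941 0.4371 0.076 ]
[-0.0351 -0.0092  0.1152]
```

View pics/w1.png

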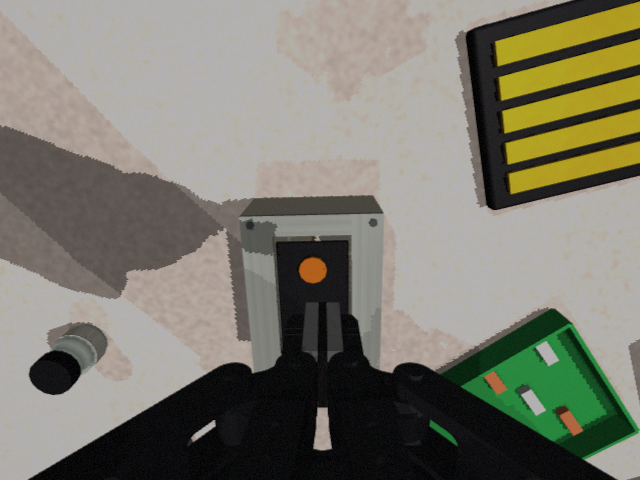

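The wrist view shows the orange pad at (312,270), which puts it at (0.569, 0.284). That agrees with the other two views. The fingers are shut.

move_arm(moves=[[[0,-0.03,-0.009,0.03,0,0,0],[0,-0.034,-0.009,0.07,0,0,0],[0,-0.034,-0.009,0.1,0,0,0],[0,-0.034,-0.009,0.1,0,0,0],[0,-0.034,-0.009,0.1,0,0,0]]])

```text
clock: 1.65
position: [0.5676, 0.2874, 0.112]
tool_rot: [3.142, -0.0, 2.748]
force: [-0.7, 0.9, 0.5]
grip_width: -0.0
finger_force: 0.0
```

Run:
```python
from h import *
s=bot.observe();print(s["clock"],s["position"],s["tool_rot"],s["force"])
print(shift([.5695,.2835,.078]))
```

```text
1.65 [0.56759107 0.28743593 0.11200073] [ 3.14158258e+00 -3.83056566e-04  2.74775847e+00] [-0.71079419  0.89797317  0.46331681]
[-0.0033 -0.0029  0.034 ]
```

move_arm(moves=[[[0,-0.003,-0.003,0.015,0,0,0],[0,-0.003,-0.003,0.028,0,0,0],[0,-0.003,-0.003,0.032,0,0,0],[0,-0.003,-0.003,0.032,0,0,0],[0,-0.003,-0.003,0.032,0,0,0]]])

```text
clock: 2.15
position: [0.5696, 0.2829, 0.0796]
tool_rot: [3.141, 0.0, 2.747]
force: [0.7, -0.6, -0.0]
grip_width: -0.0001
finger_force: 0.0
```

move_arm(moves=[[[0,0,0,0.002,0,0,0],[0,0,0,0.004,0,0,0],[0,0,0,0.006,0,0,0],[0,0,0,0.006,0,0,0],[0,0,0,0.006,0,0,0]]])

```text
clock: 2.65
position: [0.5696, 0.2828, 0.0734]
tool_rot: [3.141, 0.0, 2.747]
force: [-0.5, 1.8, 1.5]
grip_width: 0.0
finger_force: 1.0
```

move_arm(moves=[[[0,0,0,0.001,0,0,0],[0,0,0,0.002,0,0,0],[0,0,0,0.003,0,0,0],[0,0,0,0.004,0,0,0],[0,0,0,0.004,0,0,0]]])

```text
clock: 3.15
position: [0.5695, 0.2827, 0.0692]
tool_rot: [-3.142, -0.0, 2.747]
force: [-0.0, 1.6, 2.2]
grip_width: -0.0003
finger_force: 1.1
```

move_arm(moves=[[[0,0,0,-0.006,0,0,0],[0,0,0,-0.012,0,0,0],[0,0,0,-0.02,0,0,0],[0,0,0,-0.03,0,0,0],[0,0,0,-0.04,0,0,0]]])

```text
clock: 3.65
position: [0.5696, 0.2826, 0.1104]
tool_rot: [3.141, 0.0, 2.747]
force: [-0.3, -0.4, 0.9]
grip_width: -0.0002
finger_force: 0.2
```

move_arm(moves=[[[0,0,0,-0.015,0,0,0],[0,0,0,-0.035,0,0,0],[0,0,0,-0.06,0,0,0],[0,0,0,-0.09,0,0,0],[0,0,0,-0.125,0,0,0]]])

```text
clock: 4.15
position: [0.569, 0.2824, 0.2359]
tool_rot: [-3.141, -0.001, 2.747]
force: [1.0, 0.1, 0.9]
grip_width: 0.0002
finger_force: 0.0
```

Run:
```python
from h import *
s=bot.observe();print(s["clock"],s["position"],s["force"])
r=[]
for n in("side","scene","wrist"):
    p=bot.camera_params(n);im=bot.grab_frame(n);cv2.imwrite(f"pics/{n}2.png",im[:,:,::-1])
    b=blobs(im,"orange");print(n,b[:8])
```

```text
4.15 [0.56899916 0.28242766 0.23591131] [0.97291168 0.09726423 0.85422455]
side [([374.7, 127.4], [365, 122, 19, 14, 78]), ([305.2, 153.1], [302, 150, 8, 7, 36]), ([409.9, 176.6], [405, 175, 11, 4, 27])]
scene [([366.3, 15.7], [360, 13, 15, 6, 52]), ([286.7, 32.0], [231, 22, 118, 21, 330]), ([445.9, 185.0], [441, 180, 11, 11, 98]), ([556.0, 261.2], [547, 257, 19, 10, 72]), ([618.1, 273.7], [608, 269, 21, 10, 78]), ([575.5, 283.6], [566, 279, 20, 11, 80]), ([530.7, 293.7], [521, 289, 20, 11, 79]), ([596.9, 308.4], [586, 303, 22, 12, 100])]
wrist [([327.5, 202.6], [326, 186, 4, 34, 71]), ([320.4, 262.6], [306, 254, 30, 18, 424]), ([489.8, 337.9], [479, 327, 22, 23, 244]), ([561.7, 378.5], [551, 367, 23, 24, 251]), ([479.7, 384.3], [469, 373, 22, 24, 249])]
```

View pics/side2.png

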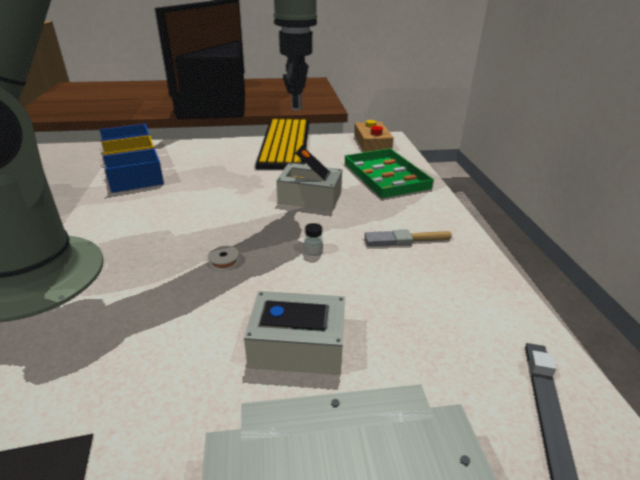

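The side view shows the fuse hatch standing open, with its pad at (305,153), the tool well above it and the blue hatch shut. Next I hold still for over two seconds and then check the pad's position.

move_arm(moves=[[[0,0,0,-0.02,0,0,0],[0,0,0,-0.02,0,0,0],[0,0,0,-0.02,0,0,0],[0,0,0,-0.02,0,0,0],[0,0,0,-0.02,0,0,0]]])

```text
clock: 4.8
position: [0.5692, 0.2825, 0.2535]
tool_rot: [-3.141, -0.001, 2.747]
force: [0.0, -0.2, 0.6]
grip_width: 0.0
finger_force: 0.0
```

move_arm(moves=[[[0,0,0,0,0,0,0],[0,0,0,0,0,0,0],[0,0,0,0,0,0,0],[0,0,0,0,0,0,0],[0,0,0,0,0,0,0]]])

```text
clock: 5.3
position: [0.5695, 0.2827, 0.2543]
tool_rot: [-3.142, -0.0, 2.747]
force: [0.0, 1.0, -0.3]
grip_width: 0.0001
finger_force: 0.0
```

move_arm(moves=[[[0,0,0,0,0,0,0],[0,0,0,0,0,0,0],[0,0,0,0,0,0,0],[0,0,0,0,0,0,0],[0,0,0,0,0,0,0]]])

```text
clock: 5.8
position: [0.5695, 0.2826, 0.2543]
tool_rot: [-3.142, 0.0, 2.747]
force: [-0.1, 0.0, -0.0]
grip_width: 0.0
finger_force: 0.0
```

move_arm(moves=[[[0,0,0,0,0,0,0],[0,0,0,0,0,0,0],[0,0,0,0,0,0,0],[0,0,0,0,0,0,0],[0,0,0,0,0,0,0]]])

```text
clock: 6.3
position: [0.5695, 0.2826, 0.2543]
tool_rot: [-3.142, -0.0, 2.747]
force: [0.5, -0.9, -0.4]
grip_width: -0.0002
finger_force: 0.0
```

move_arm(moves=[[[0,0,0,0,0,0,0],[0,0,0,0,0,0,0],[0,0,0,0,0,0,0],[0,0,0,0,0,0,0],[0,0,0,0,0,0,0]]])

```text
clock: 6.8
position: [0.5696, 0.2826, 0.2543]
tool_rot: [-3.142, 0.0, 2.747]
force: [-0.4, 0.2, 0.3]
grip_width: -0.0006
finger_force: 0.0
```

Run:
```python
from h import *
s=bot.observe();print(s["clock"],s["position"],s["force"])
a=bot.camera_params("scene");b=bot.camera_params("side")
A=bot.grab_frame("scene");B=bot.grab_frame("side")
ca=[c for c,_ in blobs(A,"orange") if abs(c[0]-445)<12 and abs(c[1]-187)<20]
cb=[c for c,_ in blobs(B,"orange") if abs(c[0]-304)<12 and abs(c[1]-155)<20]
print(ca,cb,tri(ray(a,*ca[0]),ray(b,*cb[0])))
print([c for c,_ in blobs(A,"blue")][-1],[c for c,_ in blobs(B,"blue")][-1])
```

```text
6.8 [0.5695625  0.28264633 0.25429158] [-0.40926327  0.19724668  0.33022217]
[[445.9, 185.0]] [[305.2, 153.1]] (array([0.58942294, 0.27598777, 0.12331489]), [np.float64(0.0006792527945901957), np.float64(0.000679252794590198)])
[165.9, 276.1] [276.4, 310.5]
```

The pad now stands 48 mm higher and 20 mm nearer the hinge, so the hatch is wide open, and it has not moved for over 2.5 s. The blue pad has not moved either.

```bash
python3 -c "
from workcell import bot
print(bot.job_done())"
```

```text
the job is handed in; nothing more can be done
None
```

The fuse hatch is wide open and stayed open by itself for over two seconds with the arm well clear; the blue hatch is still shut, the jar, brush and reel were not touched, and the job is handed in at about 7 s.

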